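# Feel the end float of two bench pump shafts and take the worn pump out of service

## Robot

A 6-joint arm with a two-finger parallel gripper is mounted at the origin on the work surface. World frame = base frame: x ahead of the robot, y to its left, z up, the work surface at z = 0. Lengths are in m, angles in rad, forces in N, time in s.
With the tool pointing down it reaches from about 0.3 to 0.875 m from the base axis. Payload 6.4 kg.
Tool frame: the origin (TCP) lies between the finger pads; the fingertips stand 19 mm ahead of it and the grasp point (between the pads) is the TCP; z points along the fingers, y is the direction in which the jaws open and shut (so a half turn about z gives the same grasp; the last joint's range is limited). The gripper opens to 85 mm and grips with 20 to 120 N. Pads are 22 mm wide; open, the fingers measure 114 mm over their backs; the gripper's body (76 mm by 85 mm) begins 54 mm behind the grasp point. The pads swing forward as they close: fully open they stand 13 mm farther back than shut.
Start: joints at [0.965, 0.181, 1.607, -0, 1.354, -0.206], TCP at [0.224, 0.53, 0.223] pointing down, gripper open.
Joint ranges: [-2.99, 2.99], [-0.89, 2.07], [0.3, 2.58], [-1.14, 4.28], [0, 2.63], [-3.12, 3.12]. Speed limits (rad/s): [2.57, 2.57, 3.01, 3.14, 3.14, 3.14].

## Interface

Orientations are given as a unit quaternion [w, x, y, z].
In Python, from bench import * gives the robot as it stands.
- The arm moves only by the tool apply_moves, never from a script. Its argument "moves" is a list that holds one entry, the list of rows, each a list of 7 numbers: the shift along the tool's x, y, z in cm, then the turn, a rotation vector about the tool's x, y, z in rad, then the opening, from 0 (shut) to 1 (fully open). A call has 1 to 8 rows; each row is the pose to reach, as a shift and turn from the pose commanded when the call began, along the tool's axes at that moment; what a row does not reach only later rows make up. A row lasts 1/10 s, in which the tool goes at most 50 mm and 8.59 degrees, less where a joint would pass 70% of its speed; a pose out of reach is approached as far as the arm can. A call with a gripper value outside its range is refused whole. The fingers move at their own pace and stop on an object; the grip force is fixed at half the most. Time passes only in rows, so rows that repeat a pose let the fingers close. It gives the time, the measured TCP pose, the force and the opening at its end, in the units of the state.
- get_obs(): the state, without advancing time (a new reading comes with each control period).
- camera(name): name is "scene" or "side" or "wrist"; returns the picture (480x640x3 uint8, red, green, blue); there is no depth.
- get_calibration(name): a dict with "vertical_fov" (degrees; the focal length in pixels is half the picture's height over the tangent of half this angle, whatever the lens; pixels are square), "cx", "cy" (the principal point, pixels), "k1" (the pictures are not rectified: a ray, as slopes to the right and down, at radius r is drawn at 1 + k1 r^2 times it, then the intrinsics apply), "R" (3x3) and "t" (3): a world point X has camera coordinates R X + t. Camera axes: x right, y down, z forward; pixel columns grow to the right and rows downward; lengths in m; the calibration is good to about 2 mm. A picture is of the moment at which its call begins: read the wrist's pose just before it. get_calibration takes no time and is no camera call; for the wrist camera it gives the pose at the moment of the call.
- hand_in(): hands the job in, once; it reports no verdict.
The state is a dict: "time_s": time; "q": joint angles; "dq": joint speeds; "joint_efforts": joint torques, N m; "eef_pos": TCP position; "eef_rot": TCP orientation; "wrist_force": force on the tool from outside, world axes, zero at the start; "torque": the same for the moment, N m; "opening": opening from 0.0 (shut) to 1.0 (fully open).
Only numpy, scipy, OpenCV 4.12 (cv2) and the standard library are available. Lean on these libraries where they do the work, as an engineer would, in place of code of your own. Each camera call takes 0.05 s, during which the arm holds its last target. There are 200 camera calls.

## Task

Check the two buffer pumps for end float, the one on the robot's left first (its +y side): take the knob on the shaft, draw it straight out until you feel the stop, then push it straight in to the other stop, holding about 8 N against each stop for half a second and never forcing it past 16 N; then do the same on the right-hand pump and leave both shafts pushed fully in. After that, throw the lever over fully on the pump with clearly more play (worn), leave the other pump's lever as it is, and do not disturb the bottle, tip box or beaker.

Things in the scene. Friction and masses are not known exactly. Their poses are not given: they have to be found in the camera images.
- pump_a: Bench pump, base fixed; looks the same as the other, either may stand left or right. Origin on the bench under the shaft axis; -x points along the shaft out of the front to the knob (roughly to the robot), +y to the lever's side, z up. White head: x -45..55, y -45..45, z 30..130 mm, two hose stubs on top to z 150 (x 5, y +-28). Motor behind to x 145.
- knob_a (a point): Centre of the black ribbed knob on pump_a's shaft: 32 mm diameter, 36 mm long along the shaft (pump x), axis level, 85 mm above the bench; about (-100, 0, 85) mm in the pump's frame, give or take the play. 27 mm of bare shaft, 12 mm thick, between knob and the head's boss. Pinch it across its sides from above.
- shaft_a (a joint): Axial position (m) of pump_a's shaft in its head, growing as it is drawn out to the knob end; zero is midway between two hard hidden stops. Slides against about 1.5 N friction, stays where left. Healthy play is about 3 mm, worn about 9 mm: one pump of each, nothing outside shows which.
- head_a (a joint): How far (m) pump_a's head has yielded along the shaft on its rubber mounts, growing towards the knob end; 0 at rest. The mounts are a spring of 4 N per mm: with the shaft against a stop, 8 N on the knob moves knob and head 2 mm together.
- lever_a (a joint): Lever of pump_a: about 0 = leaning to the knob end (in service), 1.0 rad = fully over, leaning to the motor end (out of service). Swings in the upright plane along the shaft, stays where left; friction 0.06 N m.
- lever_a_tip (a point): Centre of the 26 mm ball on pump_a's lever, a 10 mm rod. Pivot at (10, 95, 42) mm in the pump's frame, ball centre 80 mm from it: 38 mm to the knob side of it at 0 rad, 38 mm to the motor side when thrown, 112 mm above the bench at both ends. Block under it 70 x 50 mm, z 20 to 45 mm.
- pump_b: Bench pump, base fixed; looks the same as the other, either may stand left or right. Origin on the bench under the shaft axis; -x points along the shaft out of the front to the knob (roughly to the robot), +y to the lever's side, z up. White head: x -45..55, y -45..45, z 30..130 mm, two hose stubs on top to z 150 (x 5, y +-28). Motor behind to x 145.
- knob_b (a point): Centre of the black ribbed knob on pump_b's shaft: 32 mm diameter, 36 mm long along the shaft (pump x), axis level, 85 mm above the bench; about (-100, 0, 85) mm in the pump's frame, give or take the play. 27 mm of bare shaft, 12 mm thick, between knob and the head's boss. Pinch it across its sides from above.
- shaft_b (a joint): Axial position (m) of pump_b's shaft in its head, growing as it is drawn out to the knob end; zero is midway between two hard hidden stops. Slides against about 1.5 N friction, stays where left. Healthy play is about 3 mm, worn about 9 mm: one pump of each, nothing outside shows which.
- head_b (a joint): How far (m) pump_b's head has yielded along the shaft on its rubber mounts, growing towards the knob end; 0 at rest. The mounts are a spring of 4 N per mm: with the shaft against a stop, 8 N on the knob moves knob and head 2 mm together.
- lever_b (a joint): Lever of pump_b: about 0 = leaning to the knob end (in service), 1.0 rad = fully over, leaning to the motor end (out of service). Swings in the upright plane along the shaft, stays where left; friction 0.06 N m.
- lever_b_tip (a point): Centre of the 26 mm ball on pump_b's lever, a 10 mm rod. Pivot at (10, 95, 42) mm in the pump's frame, ball centre 80 mm from it: 38 mm to the knob side of it at 0 rad, 38 mm to the motor side when thrown, 112 mm above the bench at both ends. Block under it 70 x 50 mm, z 20 to 45 mm.
- bottle: White bottle with a blue cap, 80 mm in diameter, 190 mm tall, origin under its centre; a bystander.
- tip_box: Grey pipette-tip box, 120 x 80 x 48 mm, origin under its centre; a bystander.
- beaker: Glass beaker, 70 mm in diameter, 90 mm tall, origin under its centre; a bystander.

How it is judged:
On the way, in this order (a step that is already met when the one before it is completed fails the run):
1. the left pump's shaft is held drawn out against its outer stop (head drawn over 1 mm on its mounts) (((world y of pump_a above 0 m and (value of joint shaft_a above 0.0005 m and value of joint head_a above 0.001 m)) or (world y of pump_b above 0 m and (value of joint shaft_b above 0.0005 m and value of joint head_b above 0.001 m)))), for 0.2 s.
2. the left pump's shaft is held pushed in against its inner stop (head pushed over 1 mm) (((world y of pump_a above 0 m and (value of joint shaft_a below -0.0005 m and value of joint head_a below -0.001 m)) or (world y of pump_b above 0 m and (value of joint shaft_b below -0.0005 m and value of joint head_b below -0.001 m)))), for 0.2 s.
3. the right pump's shaft is held drawn out against its outer stop (((world y of pump_a below 0 m and (value of joint shaft_a above 0.0005 m and value of joint head_a above 0.001 m)) or (world y of pump_b below 0 m and (value of joint shaft_b above 0.0005 m and value of joint head_b above 0.001 m)))), for 0.2 s.
4. the right pump's shaft is held pushed in against its inner stop (((world y of pump_a below 0 m and (value of joint shaft_a below -0.0005 m and value of joint head_a below -0.001 m)) or (world y of pump_b below 0 m and (value of joint shaft_b below -0.0005 m and value of joint head_b below -0.001 m)))), for 0.2 s.
5. the worn pump's lever is thrown over, its shaft still pushed in (((value of joint lever_a above 0.8 rad and value of joint shaft_a below -0.0035 m) or (value of joint lever_b above 0.8 rad and value of joint shaft_b below -0.0035 m))), for 0.1 s.
At the end, for the whole second after the job is handed in: Both shafts are within 1 mm of their inner stops with both heads at rest (within 0.7 mm); the worn pump's lever (9 mm of play) is past 0.8 rad and the healthy pump's (3 mm) below 0.3 rad; bottle, tip box and beaker stand upright within 20 mm of their starts (((value of joint shaft_a below -0.0035 m and value of joint lever_a above 0.8 rad and value of joint shaft_b between -0.003 and -0.0005 m and value of joint lever_b below 0.3 rad) or (value of joint shaft_b below -0.0035 m and value of joint lever_b above 0.8 rad and value of joint shaft_a between -0.003 and -0.0005 m and value of joint lever_a below 0.3 rad)) and value of joint head_a between -0.0007 and 0.0007 m and value of joint head_b between -0.0007 and 0.0007 m and distance of each of bottle, tip_box, beaker from where it was at the start of the episode below 0.02 m and angle between each of bottle, tip_box, beaker's own z axis and vertical below 0.2 rad and linear speed of each of bottle, tip_box, beaker below 0.02 m/s); the robot touches nothing.
It fails at once if a pump head is forced over 5 mm on its mounts (20 N against a stop) (value of joint any of head_a, head_b above 0.005 m or value of joint any of head_a, head_b below -0.005 m).
It fails at once if a lever is moved past 0.4 rad on a pump that is healthy or whose shaft is not pushed fully in ((value of joint lever_a above 0.4 rad and value of joint shaft_a above -0.0033 m) or (value of joint lever_b above 0.4 rad and value of joint shaft_b above -0.0033 m)).
It fails at once if a bystander is shifted over 30 mm or tipped (distance of any of bottle, tip_box, beaker from where it was at the start of the episode above 0.03 m or angle between any of bottle, tip_box, beaker's own z axis and vertical above 0.3 rad).
It also fails if it takes over 72 s, if anything falls off the work surface, if the arm or the gripper's body presses on something with over 40 N, if the wrist force passes 120 N, or if a joint passes its speed limit or range.

## Working session

There is one attempt and no reset: what is moved stays moved. The work goes in short steps, Python scripts to look and compute and a tool call to move; the robot and the scene stay as the last step left them, time stands still between calls to the robot, and variables do not carry over. Pictures are saved under pics/ and viewed, about 8 in all and at most 12, crops included, and the job is handed in when it is done.

Besides the shell and the picture viewer there is one more tool, called after ">>>" as a command line: name --argument value ..., lists and objects as JSON in quotes. apply_moves: Moves the arm, as the interface text tells. Its arguments: {"type":"object","properties":{"moves":{"type":"array","items":{"type":"array","items":{"type":"array","items":{"type":"number"}}}}},"required":["moves"]}

```bash
mkdir -p pics; python3 - <<'E'
from bench import *
import cv2,numpy as np
o=get_obs();print({k:np.round(v,3).tolist() for k,v in o.items()})
for n in("scene","side"):
    cv2.imwrite(f"pics/{n}0.png",camera(n)[:,:,::-1]);c=get_calibration(n);print(n,c)
E
```

```text
{'time_s': 0.0, 'q': [0.965, 0.182, 1.608, -0.0, 1.354, -0.206], 'dq': [-0.001, 0.002, -0.0, -0.001, -0.0, -0.001], 'joint_efforts': [0.001, -44.487, -35.134, -0.0, 0.009, 0.0], 'eef_pos': [0.223, 0.529, 0.222], 'eef_rot': [-0.0, 0.199, 0.98, -0.001], 'wrist_force': [0.299, -0.261, -0.052], 'torque': [0.003, -0.011, -0.008], 'opening': 0.998}
scene {'vertical_fov': 55.64781335390777, 'cx': 308.27488689134253, 'cy': 241.26643692586669, 'k1': -0.1160156803093838, 'R': array([[ 0.96980401,  0.24388341,  0.00103111],
       [ 0.21101633, -0.83697308, -0.50492393],
       [-0.12227956,  0.48989484, -0.86316323]]), 't': array([-0.54875956, -0.12639538,  1.28962203])}
side {'vertical_fov': 48.34885213581344, 'cx': 323.20245157056894, 'cy': 242.0828171552296, 'k1': -0.16526225710645234, 'R': array([[-0.88067523, -0.47361134, -0.0101707 ],
       [-0.40334903,  0.76093706, -0.50821684],
       [ 0.24843652, -0.44347163, -0.86116909]]), 't': array([0.47912204, 0.33636532, 1.10178126])}
```

```bash
ls
```

```text
(no output)
```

View pics/scene0.png

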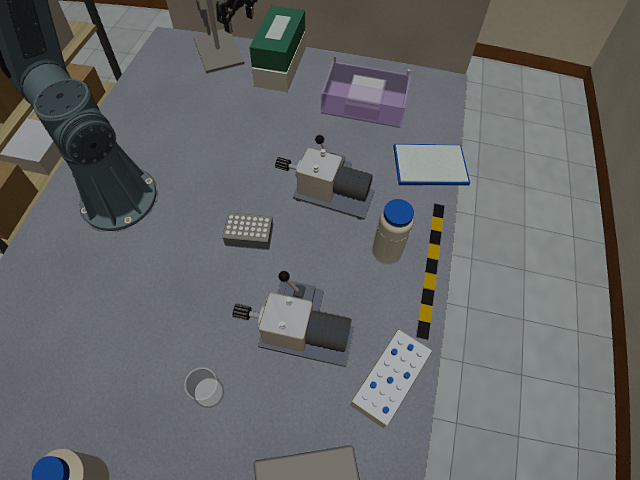

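View pics/side0.png

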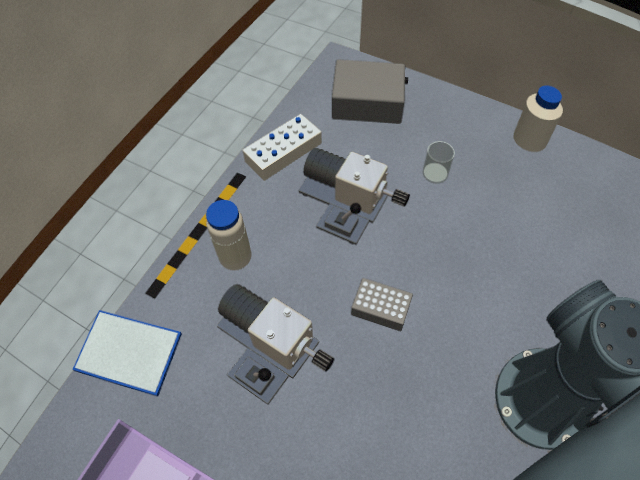

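The scene view shows the left pump's knob at about (284,163) with its ball at (320,140), and the right pump's knob at (242,312) with its ball at (285,276). In the side view these are (322,360)/(264,375) for the left and (401,198)/(355,208) for the right.

```bash
cat > h.py <<'E'
from bench import *
import cv2,numpy as np
from scipy.spatial.transform import Rotation as Rn
def cal(n):
    c=get_calibration(n);f=240/np.tan(np.radians(c["vertical_fov"]/2))
    return c,f
def ray(n,p,c=None):
    c=c or get_calibration(n);f=240/np.tan(np.radians(c["vertical_fov"]/2))
    d=np.array([(p[0]-c["cx"])/f,(p[1]-c["cy"])/f]);u=d.copy()
    for _ in range(20): u=d/(1+c["k1"]*(u@u))
    R=np.array(c["R"]);return -R.T@np.array(c["t"]),R.T@np.r_[u,1]
def tri(a,b):
    A=np.zeros((3,3));y=np.zeros(3)
    for o,d in(a,b):
        d=d/np.linalg.norm(d);P=np.eye(3)-np.outer(d,d);A+=P;y+=P@o
    X=np.linalg.solve(A,y)
    return X,[np.linalg.norm(np.cross(d/np.linalg.norm(d),X-o)) for o,d in(a,b)]
def plane(r,z): return r[0]+r[1]*(z-r[0][2])/r[1][2]
def blob(img,p,th=55,w=22):
    x,y=p;g=img[y-w:y+w,x-w:x+w].max(2)
    n,l,s,c=cv2.connectedComponentsWithStats((g<th).astype(np.uint8))
    i=min((i for i in range(1,n) if s[i,4]>25),key=lambda i:np.hypot(*(c[i]-w)))
    return c[i]+[x-w,y-w],s[i]
E
python3 - <<'E'
from h import *
S=cv2.imread("pics/scene0.png");D=cv2.imread("pics/side0.png")
h={'L':[((284,163),(322,360)),((320,140),(264,375))],'R':[((242,312),(401,198)),((285,276),(355,208))]}
for k,v in h.items():
    P=[]
    for a,b in v:
        pa,sa=blob(S,a);pb,sb=blob(D,b)
        X,e=tri(ray("scene",pa),ray("side",pb));P.append(X)
        print(k,pa.round(1),sa[2:],pb.round(1),sb[2:],X.round(4),np.round(e,4))
    d=(P[1]-P[0])[:2];yaw=np.arctan2(d[1],d[0])-np.arctan2(95,72);print('dist',np.hypot(*d),'yaw',yaw,np.degrees(yaw))
st={'L':[((324,152),(289,329)),((316,168),(271,341))],'R':[((291,309),(367,158)),((282,325),(357,176))]}
big=[]
for im,bs in((S,[(320,155),(282,310)]),(D,[(285,345),(365,180)])):
    for x,y in bs: big.append(cv2.resize(im[y-60:y+60,x-70:x+70],None,fx=2.8,fy=2.4,interpolation=2))
cv2.imwrite("pics/crop.png",np.vstack([np.hstack(big[:2]),np.hstack(big[2:])]))
E
```

```text
L [282.6 163.6] [ 16  14 122] [323.3 360.6] [ 22  21 146] [0.4519 0.1673 0.084 ] [0.0008 0.0008]
L [319.2 139.1] [ 9  9 63] [264.1 374.2] [ 13  13 131] [0.5347 0.254  0.1128] [0.0016 0.0016]
dist 0.11994343734688483 yaw -0.11365150437257299 -6.511751535861054
R [241.7 312. ] [ 18  15 131] [400.5 197.7] [ 18  16 122] [ 0.479  -0.2719  0.083 ] [0.0007 0.0007]
R [283.6 275.9] [11 11 93] [355.1 207.9] [11 11 93] [ 0.5528 -0.175   0.1144] [0.0013 0.0013]
dist 0.12180854321133595 yaw -0.002749675585276057 -0.15754480606648255
```

View pics/crop.png

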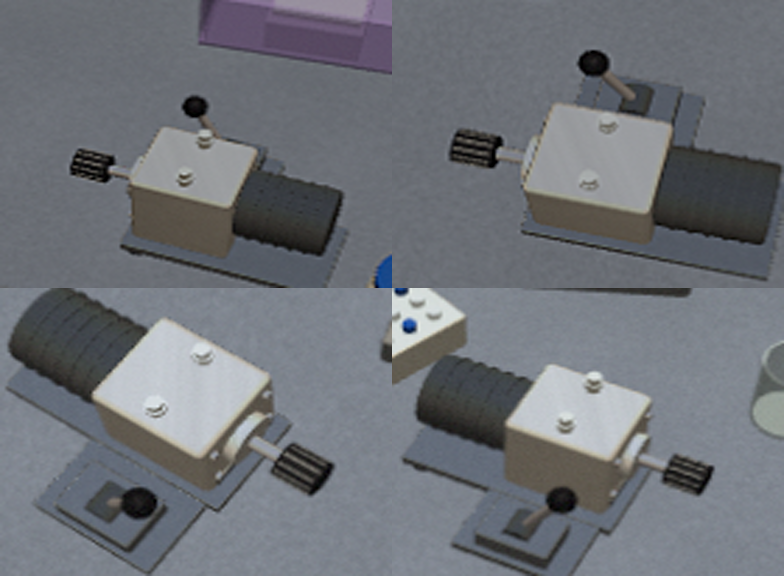

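Knob heights and the knob–ball distance (0.119 m expected) agree. I'll cross-check the yaw using the stub tops read from the crops.

```bash
python3 - <<'E'
from h import *
st={'L':[((323.2,150.8),(287.1,310.8)),((315.7,167.5),(270,333.8))],'R':[((289.1,299.6),(367.1,158.3)),((282.4,324.6),(357.1,175.4))]}
K={'L':[.4519,.1673],'R':[.479,-.2719]}
for k,v in st.items():
    T=[];
    for n,i in(("scene",0),("side",1)):
        T.append([plane(ray(n,p[i]),.148) for p in v])
    T=np.array(T);print(k,T.round(4).tolist())
    m=T.mean((0,1))[:2];d=m-K[k]
    print('mid-knob',d,np.linalg.norm(d),'yaw',np.degrees(np.arctan2(d[1],d[0])))
o=get_obs();w,x,y,z=o["eef_rot"];R=Rn.from_quat([x,y,z,w]).as_matrix();print(R.round(3))
E
```

```text
L [[[0.5598, 0.1834, 0.148], [0.554, 0.1239, 0.148]], [[0.554, 0.1292, 0.148], [0.559, 0.1869, 0.148]]]
mid-knob [ 0.10480275 -0.01143124] 0.10542433064168678 yaw -6.224862374881127
R [[[0.5843, -0.2422, 0.148], [0.5856, -0.3001, 0.148]], [[0.5828, -0.2928, 0.148], [0.5811, -0.2364, 0.148]]]
mid-knob [0.10442086 0.00401138] 0.1044978812068062 yaw 2.1999648610417366
[[-0.921  0.389 -0.001]
 [ 0.389  0.921 -0.001]
 [ 0.    -0.002 -1.   ]]
```

>>> apply_moves --moves '[[[-35.2,-24.4,0,0,0,-0.289,1],[-35.2,-24.4,0,0,0,-0.289,1],[-35.2,-24.4,0,0,0,-0.289,1],[-35.2,-24.4,0,0,0,-0.289,1],[-35.2,-24.4,0,0,0,-0.289,1],[-35.2,-24.4,0,0,0,-0.289,1],[-35.2,-24.4,0,0,0,-0.289,1],[-35.2,-24.4,0,0,0,-0.289,1]]]'

```text
time_s: 0.9
eef_pos: [0.4344, 0.1962, 0.2229]
eef_rot: [-0.0, 0.055, 0.998, 0.0]
wrist_force: [-0.1, 1.0, 0.2]
opening: 1.007
```

```bash
cat >> h.py <<'E'
def togo(X):
    o=get_obs();w,x,y,z=o["eef_rot"];R=Rn.from_quat([x,y,z,w]).as_matrix()
    return (R.T@(np.array(X)-o["eef_pos"])*100).round(2),R
E
python3 - <<'E'
from h import *
c=get_calibration("wrist");im=camera("wrist")[:,:,::-1];cv2.imwrite("pics/w1.png",im)
print(c); print(togo([.4519,.1673,.085])[0],get_obs()["eef_pos"])
f=240/np.tan(np.radians(c["vertical_fov"]/2))
X=np.array(c["R"])@[.4519,.1673,.085]+c["t"];print(X[:2]/X[2]*f+[c["cx"],c["cy"]])
E
```

```text
{'vertical_fov': 59.54187984563884, 'cx': 320.0569689290392, 'cy': 234.4627098693294, 'k1': 0.00714334497840874, 'R': array([[ 0.10954893,  0.99398063,  0.00123646],
       [ 0.94164477, -0.10417904,  0.32008101],
       [ 0.31828313, -0.03390023, -0.94738937]]), 't': array([-0.24290359, -0.43024003,  0.24848557])}
[-1.54 -2.07 13.82] [0.43858604 0.19016898 0.2230411 ]
[283.05101582 241.40736593]
```

View pics/w1.png

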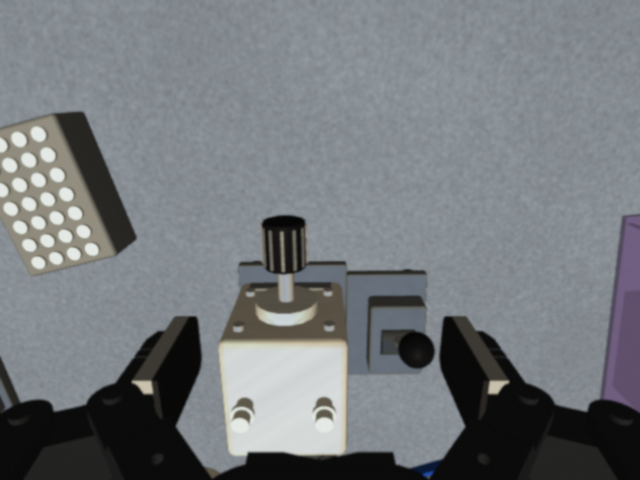

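The wrist view shows the knob at (285,245) against a predicted (283,241), and the shaft runs vertically in the image, so both position and yaw are good.

>>> apply_moves --moves '[[[0,0,0,0,0,0,1],[0,0,0,0,0,0,1]]]'

```text
time_s: 1.15
eef_pos: [0.4336, 0.198, 0.2226]
eef_rot: [-0.001, 0.056, 0.998, 0.0]
wrist_force: [0.9, -0.2, 0.4]
opening: 1.003
```

```bash
python3 - <<'E'
from h import *
print(togo([.4519,.1673,.085])[0],get_obs()["eef_pos"],get_obs()["wrist_force"])
E
```

```text
[-2.18 -2.85 13.76] [0.43361565 0.19803687 0.22261259] [ 0.85401479 -0.23483623  0.42515993]
```

>>> apply_moves --moves '[[[-2.2,-2.85,0,0,0,0,1],[-2.2,-2.85,4,0,0,0,1],[-2.2,-2.85,8,0,0,0,1],[-2.2,-2.85,11,0,0,0,1],[-2.2,-2.85,13.3,0,0,0,0.7],[-2.2,-2.85,13.7,0,0,0,0.7],[-2.2,-2.85,13.7,0,0,0,0.7]]]'

```text
time_s: 1.85
eef_pos: [0.4516, 0.1685, 0.0856]
eef_rot: [-0.001, 0.054, 0.999, -0.0]
wrist_force: [-0.3, -0.6, 0.6]
opening: 0.697
```

```bash
python3 - <<'E'
from h import *
print(togo([.4519,.1673,.085])[0],get_obs()["eef_pos"],get_obs()["wrist_force"])
c=get_calibration("wrist");im=camera("wrist")[:,:,::-1];cv2.imwrite("pics/w2.png",im)
E
```

```text
[-0.04 -0.12  0.06] [0.45162038 0.16851795 0.08562515] [-0.26713522 -0.57080003  0.55147113]
```

View pics/w2.png

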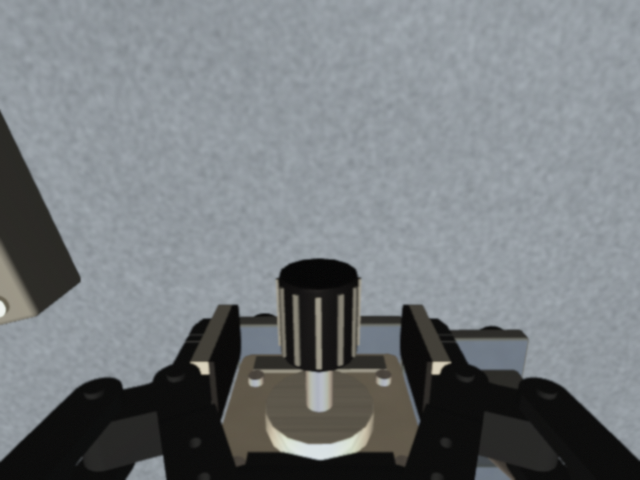

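The knob is centred between the jaws (column 318). The pads sit slightly towards the head end, so I'll shift 3 mm out and close.

>>> apply_moves --moves '[[[0.3,0,0,0,0,0,0.6],[0.3,0,0,0,0,0,0.45],[0.3,0,0,0,0,0,0.3],[0.3,0,0,0,0,0,0.3],[0.3,0,0,0,0,0,0.3],[0.3,0,0,0,0,0,0.3]]]'

```text
time_s: 2.5
eef_pos: [0.45, 0.1677, 0.0863]
eef_rot: [0.0, 0.055, 0.998, 0.0]
wrist_force: [0.8, 0.4, 2.0]
opening: 0.303
```

```bash
python3 - <<'E'
from h import *
o=get_obs();print(o["eef_pos"],o["wrist_force"],o["torque"])
E
```

```text
[0.45003391 0.16766079 0.08626811] [0.80169877 0.40668396 2.01054694] [ 0.08096106 -0.00274239 -0.01845758]
```

>>> apply_moves --moves '[[[0,0,0,0,0,0,0.1],[0,0,0,0,0,0,0.1],[0,0,0,0,0,0,0.1]]]'

```text
time_s: 2.8
eef_pos: [0.4554, 0.1694, 0.0917]
eef_rot: [0.006, 0.056, 0.998, 0.002]
wrist_force: [-3.1, 5.7, 32.1]
opening: 0.103
```

>>> apply_moves --moves '[[[0,0,0,0,0,0,0.6],[0,0,0,0,0,0,0.6],[0,0,0,0,0,0,0.6]]]'

```text
time_s: 3.1
eef_pos: [0.4493, 0.1675, 0.0857]
eef_rot: [-0.0, 0.055, 0.998, -0.0]
wrist_force: [0.1, -0.1, -0.6]
opening: 0.594
```

```bash
python3 - <<'E'
from h import *
o=get_obs();print(o["eef_pos"],o["wrist_force"],o["torque"])
ims=[camera(n)[:,:,::-1] for n in("wrist","side")]
a=cv2.resize(ims[0][180:480,120:520],(533,400));s=ims[1][290:410,250:370];s=cv2.resize(s,(400,400))
cv2.imwrite("pics/c3.png",cv2.resize(np.hstack([a,s]),(800,343)))
E
```

```text
[0.44932194 0.16753461 0.08570975] [ 0.05915313 -0.1471144  -0.56830112] [-0.00584488  0.00463151 -0.04816427]
```

View pics/c3.png

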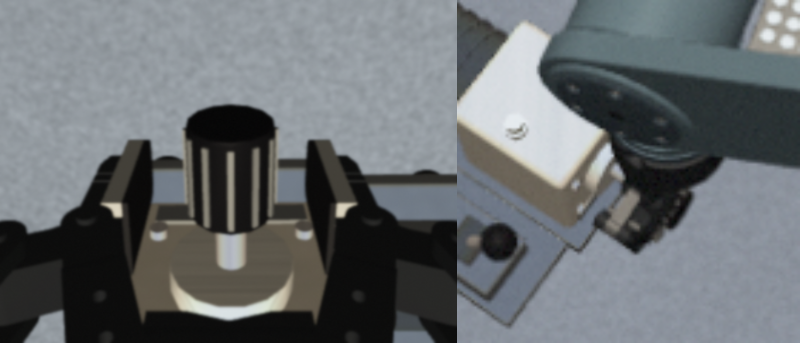

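```bash
python3 - <<'E'
from h import *
c=get_calibration("wrist")
def pr(X):
    f=240/np.tan(np.radians(c["vertical_fov"]/2));X=np.array(c["R"])@X+c["t"];return (X[:2]/X[2]*f+[c["cx"],c["cy"]]).round(1)
o=get_obs();t,R=togo([0,0,0]);p=np.array(o["eef_pos"])
print("tcp px",pr(p),"tip",pr(p+R@[0,0,.019]),"pad edges px x+-11 at tcp",pr(p+R@[.011,.028,0]),pr(p+R@[-.011,.028,0]))
print("front face",plane(ray("wrist",(322,287)),.085)," edges",[plane(ray("wrist",(322,r)),z) for r,z in((272,.101),(303,.069),(384,.101))])
print("front px per z if knob at axis .085: top/bot radius", -np.array(c["R"]).T@c["t"])
print("width left/right px 282,362:",plane(ray("wrist",(282,300)),.085),plane(ray("wrist",(362,300)),.085))
for z in(.07,.085,.1,.115):print(z,pr([.4519-.018,.1673+.002,z]),pr([.4519+.018,.1673-.002,z]))
E
```

```text
tcp px [320.1 308.4] tip [320.  287.6] pad edges px x+-11 at tcp [391.1 283.6] [388.1 332.2]
front face [0.4398446  0.16925748 0.085     ]  edges [array([0.42642761, 0.17063693, 0.101     ]), array([0.45529535, 0.16765652, 0.069     ]), array([0.4730731 , 0.16555637, 0.101     ])]
front px per z if knob at axis .085: top/bot radius [0.36745663 0.17636925 0.23599155]
width left/right px 282,362: [0.44378012 0.15271013 0.085     ] [0.4473081  0.18456538 0.085     ]
0.07 [320.4 259. ] [320.3 333.2]
0.085 [320.5 273.3] [320.4 352.6]
0.1 [320.5 290.3] [320.4 375.4]
0.115 [320.6 310.9] [320.5 402.6]
```

Reading depth from the jaw gap suggests the fingertips were only at about z 0.095 when half open. They closed over the top of the knob and slid off it. I'll go 16 mm lower and 4 mm towards the head.

>>> apply_moves --moves '[[[-0.4,0,0,0,0,0,0.7],[-0.4,0,0.8,0,0,0,0.7],[-0.4,0,1.6,0,0,0,0.6],[-0.4,0,1.6,0,0,0,0.45],[-0.4,0,1.6,0,0,0,0.3],[-0.4,0,1.6,0,0,0,0.3],[-0.4,0,1.6,0,0,0,0.3]]]'

```text
time_s: 3.9
eef_pos: [0.4528, 0.1676, 0.0693]
eef_rot: [-0.001, 0.055, 0.998, 0.0]
wrist_force: [0.3, 4.4, -7.4]
opening: 0.351
```

```bash
python3 - <<'E'
from h import *
o=get_obs();print(o["eef_pos"],o["wrist_force"],o["torque"],o["opening"])
ims=[camera(n)[:,:,::-1] for n in("wrist","side")]
a=cv2.resize(ims[0][180:480,120:520],(533,400));s=ims[1][290:410,250:370];s=cv2.resize(s,(400,400))
cv2.imwrite("pics/c4.png",cv2.resize(np.hstack([a,s]),(800,343)))
E
```

```text
[0.45280547 0.16759372 0.06932288] [ 0.31121589  4.43983908 -7.36118006] [0.69498621 0.03648746 0.05545135] 0.35145284970452345
```

View pics/c4.png

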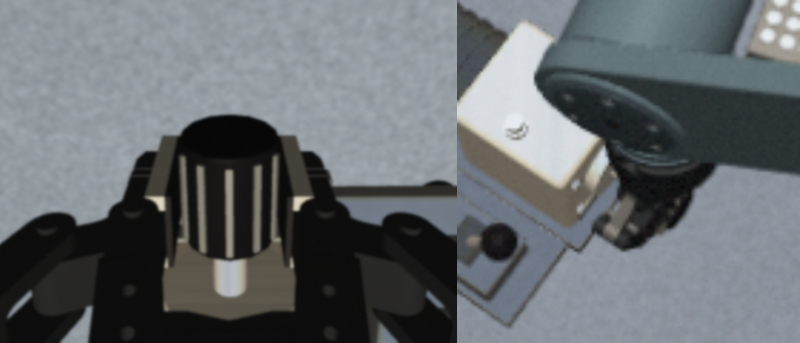

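Now it is holding: the opening stopped at 0.351, with the pads around the knob. I'll firm up the grip and begin drawing it out.

>>> apply_moves --moves '[[[0,0,0,0,0,0,0.2],[0,0,0,0,0,0,0.2],[0,0,0,0,0,0,0.2]]]'

```text
time_s: 4.3
eef_pos: [0.4528, 0.1676, 0.0694]
eef_rot: [-0.001, 0.055, 0.998, 0.0]
wrist_force: [-0.4, 5.2, -9.6]
opening: 0.35
```

>>> apply_moves --moves '[[[0.1,0,0,0,0,0,0.2],[0.2,0,0,0,0,0,0.2],[0.2,0,0,0,0,0,0.2]]]'

```text
time_s: 4.6
eef_pos: [0.4513, 0.1677, 0.0694]
eef_rot: [-0.0, 0.055, 0.998, 0.0]
wrist_force: [2.3, 4.8, -12.2]
opening: 0.35
```

>>> apply_moves --moves '[[[0.1,0,0,0,0,0,0.2],[0.2,0,0,0,0,0,0.2],[0.2,0,0,0,0,0,0.2]]]'

```text
time_s: 4.9
eef_pos: [0.4493, 0.1679, 0.0694]
eef_rot: [-0.0, 0.055, 0.998, 0.0]
wrist_force: [1.4, 5.8, -11.9]
opening: 0.349
```

>>> apply_moves --moves '[[[0.1,0,0,0,0,0,0.2],[0.1,0,0,0,0,0,0.2]]]'

```text
time_s: 5.1
eef_pos: [0.4483, 0.168, 0.0694]
eef_rot: [-0.0, 0.055, 0.998, 0.0]
wrist_force: [2.1, 5.6, -11.1]
opening: 0.347
```

>>> apply_moves --moves '[[[0.1,0,0,0,0,0,0.2],[0.1,0,0,0,0,0,0.2]]]'

```text
time_s: 5.3
eef_pos: [0.4473, 0.1681, 0.0694]
eef_rot: [-0.0, 0.055, 0.998, 0.0]
wrist_force: [1.2, 5.4, -11.8]
opening: 0.349
```

>>> apply_moves --moves '[[[0.1,0,0,0,0,0,0.2],[0.1,0,0,0,0,0,0.2]]]'

```text
time_s: 5.5
eef_pos: [0.4463, 0.1682, 0.0694]
eef_rot: [-0.0, 0.055, 0.998, 0.0]
wrist_force: [2.0, 4.3, -11.6]
opening: 0.351
```

>>> apply_moves --moves '[[[0.1,0,0,0,0,0,0.2],[0.1,0,0,0,0,0,0.2]]]'

```text
time_s: 5.7
eef_pos: [0.4453, 0.1683, 0.0694]
eef_rot: [-0.0, 0.055, 0.998, 0.0]
wrist_force: [1.5, 5.6, -12.0]
opening: 0.349
```

>>> apply_moves --moves '[[[0.1,0,0,0,0,0,0.2],[0.1,0,0,0,0,0,0.2]]]'

```text
time_s: 5.9
eef_pos: [0.4443, 0.1684, 0.0694]
eef_rot: [-0.0, 0.055, 0.998, 0.0]
wrist_force: [1.9, 4.8, -12.2]
opening: 0.348
```

>>> apply_moves --moves '[[[0.1,0,0,0,0,0,0.2],[0.1,0,0,0,0,0,0.2]]]'

```text
time_s: 6.1
eef_pos: [0.4434, 0.1686, 0.0694]
eef_rot: [-0.0, 0.055, 0.998, 0.0]
wrist_force: [2.6, 5.2, -12.5]
opening: 0.346
```

>>> apply_moves --moves '[[[0.1,0,0,0,0,0,0.2],[0.1,0,0,0,0,0,0.2]]]'

```text
time_s: 6.3
eef_pos: [0.4429, 0.1686, 0.0694]
eef_rot: [0.0, 0.055, 0.998, 0.0]
wrist_force: [4.2, 5.0, -13.9]
opening: 0.349
```

>>> apply_moves --moves '[[[0.05,0,0,0,0,0,0.2],[0.05,0,0,0,0,0,0.2]]]'

```text
time_s: 6.5
eef_pos: [0.4427, 0.1686, 0.0694]
eef_rot: [0.001, 0.055, 0.998, 0.0]
wrist_force: [4.9, 4.8, -15.8]
opening: 0.347
```

Stop felt at x ≈ 0.4434. Load up to about 8 N.

>>> apply_moves --moves '[[[0.1,0,0,0,0,0,0.2],[0.2,0,0,0,0,0,0.2],[0.2,0,0,0,0,0,0.2]]]'

```text
time_s: 6.8
eef_pos: [0.4416, 0.1687, 0.0695]
eef_rot: [0.002, 0.055, 0.998, 0.0]
wrist_force: [7.9, 4.7, -19.5]
opening: 0.347
```

>>> apply_moves --moves '[[[0,0,0,0,0,0,0.2],[0,0,0,0,0,0,0.2],[0,0,0,0,0,0,0.2],[0,0,0,0,0,0,0.2],[0,0,0,0,0,0,0.2]]]'

```text
time_s: 7.3
eef_pos: [0.4416, 0.1687, 0.0694]
eef_rot: [0.002, 0.055, 0.998, 0.0]
wrist_force: [8.9, 4.4, -19.3]
opening: 0.349
```

>>> apply_moves --moves '[[[-0.2,0,0,0,0,0,0.2],[-0.4,0,0,0,0,0,0.2],[-0.55,0,0,0,0,0,0.2],[-0.7,0,0,0,0,0,0.2],[-0.8,0,0,0,0,0,0.2],[-0.9,0,0,0,0,0,0.2],[-1.0,0,0,0,0,0,0.2],[-1.0,0,0,0,0,0,0.2]]]'

```text
time_s: 8.1
eef_pos: [0.4493, 0.1679, 0.0694]
eef_rot: [-0.001, 0.055, 0.998, 0.0]
wrist_force: [-0.2, 4.9, -9.7]
opening: 0.348
```

>>> apply_moves --moves '[[[-0.1,0,0,0,0,0,0.2],[-0.15,0,0,0,0,0,0.2],[-0.15,0,0,0,0,0,0.2]]]'

```text
time_s: 8.4
eef_pos: [0.4507, 0.1678, 0.0694]
eef_rot: [-0.001, 0.055, 0.998, 0.0]
wrist_force: [-1.1, 5.6, -8.7]
opening: 0.346
```

>>> apply_moves --moves '[[[-0.1,0,0,0,0,0,0.2],[-0.15,0,0,0,0,0,0.2],[-0.15,0,0,0,0,0,0.2]]]'

```text
time_s: 8.7
eef_pos: [0.4522, 0.1676, 0.0694]
eef_rot: [-0.001, 0.055, 0.998, 0.0]
wrist_force: [-0.5, 5.4, -9.0]
opening: 0.349
```

>>> apply_moves --moves '[[[-0.1,0,0,0,0,0,0.2],[-0.1,0,0,0,0,0,0.2]]]'

```text
time_s: 8.9
eef_pos: [0.4532, 0.1675, 0.0694]
eef_rot: [-0.001, 0.055, 0.998, 0.0]
wrist_force: [-0.6, 5.1, -8.3]
opening: 0.353
```

>>> apply_moves --moves '[[[-0.05,0,0,0,0,0,0.2],[-0.1,0,0,0,0,0,0.2],[-0.1,0,0,0,0,0,0.2]]]'

```text
time_s: 9.2
eef_pos: [0.4536, 0.1675, 0.0693]
eef_rot: [-0.002, 0.055, 0.998, 0.0]
wrist_force: [-3.5, 5.0, -6.4]
opening: 0.349
```

>>> apply_moves --moves '[[[-0.1,0,0,0,0,0,0.2],[-0.2,0,0,0,0,0,0.2],[-0.25,0,0,0,0,0,0.2],[-0.25,0,0,0,0,0,0.2]]]'

```text
time_s: 9.6
eef_pos: [0.4549, 0.1674, 0.0693]
eef_rot: [-0.003, 0.055, 0.998, 0.0]
wrist_force: [-8.6, 5.7, -1.7]
opening: 0.35
```

>>> apply_moves --moves '[[[0,0,0,0,0,0,0.2],[0,0,0,0,0,0,0.2],[0,0,0,0,0,0,0.2],[0,0,0,0,0,0,0.2]]]'

```text
time_s: 10.0
eef_pos: [0.4548, 0.1674, 0.0693]
eef_rot: [-0.003, 0.055, 0.998, 0.0]
wrist_force: [-7.7, 5.8, -1.4]
opening: 0.346
```

>>> apply_moves --moves '[[[0.1,0,0,0,0,0,0.2],[0.2,0,0,0,0,0,0.2],[0.3,0,0,0,0,0,0.2],[0.3,0,0,0,0,0,0.2]]]'

```text
time_s: 10.4
eef_pos: [0.4533, 0.1675, 0.0694]
eef_rot: [-0.001, 0.055, 0.998, 0.0]
wrist_force: [-1.7, 5.3, -7.8]
opening: 0.348
```

>>> apply_moves --moves '[[[0.3,0,0,0,0,0,0.7],[0.3,0,0,0,0,0,0.7],[0.3,0,-2,0,0,0,0.8],[0.3,0,-6,0,0,0,0.8],[0.3,0,-10,0,0,0,0.8],[0.3,0,-14,0,0,0,0.8],[-2,-5,-14,0,0,-0.05,0.8],[-4,-10,-14,0,0,-0.1,0.8]]]'

```text
time_s: 11.2
eef_pos: [0.4831, 0.0712, 0.2134]
eef_rot: [0.004, 0.002, 1.0, -0.001]
wrist_force: [0.3, 0.0, -0.9]
opening: 0.798
```

```bash
python3 - <<'E'
from h import *
t,R=togo([.479,-.2719,.209]);print(t,R[:,0],get_obs()["eef_pos"])
E
```

```text
[  0.25 -34.31   0.48] [-0.99996261  0.00494104 -0.00709733] [0.4831291  0.0712148  0.21335221]
```

>>> apply_moves --moves '[[[0,-33.6,0,0,0,-0.027,0.8],[0,-33.6,0,0,0,-0.027,0.8],[0,-33.6,0,0,0,-0.027,0.8],[0,-33.6,0,0,0,-0.027,0.8],[0,-33.6,0,0,0,-0.027,0.8],[0,-33.6,0,0,0,-0.027,0.8],[0,-33.6,0,0,0,-0.027,0.8],[0,-33.6,0,0,0,-0.027,0.8]]]'

```text
time_s: 12.0
eef_pos: [0.477, -0.2697, 0.2111]
eef_rot: [0.001, -0.005, 1.0, -0.002]
wrist_force: [-0.4, 0.7, 0.3]
opening: 0.8
```

>>> apply_moves --moves '[[[0,0,0,0,0,0,0.8],[0,0,0,0,0,0,0.8]]]'

```text
time_s: 12.2
eef_pos: [0.4774, -0.2634, 0.2103]
eef_rot: [0.0, -0.008, 1.0, -0.0]
wrist_force: [-0.4, 0.6, 1.1]
opening: 0.796
```

```bash
python3 - <<'E'
from h import *
t,R=togo([.479,-.2719,.07]);print(t,np.degrees(np.arctan2(*R[1::-1,0])),get_obs()["eef_pos"])
c=get_calibration("wrist");im=camera("wrist")[:,:,::-1];cv2.imwrite("pics/w5.png",im)
f=240/np.tan(np.radians(c["vertical_fov"]/2))
X=np.array(c["R"])@[.479,-.2719,.085]+c["t"];print(X[:2]/X[2]*f+[c["cx"],c["cy"]])
E
```

```text
[-0.15 -0.85 14.03] -179.04780044831026 [ 0.47737429 -0.26343257  0.21030401]
[307.54601238 221.35497395]
```

View pics/w5.png

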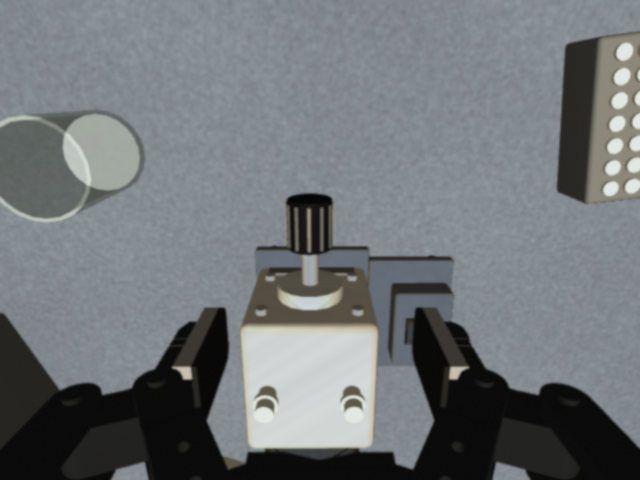

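The right knob is at (309,226) against a predicted (307.5,221), and its shaft is parallel to the tool. Descend and grip.

>>> apply_moves --moves '[[[-0.25,-0.75,0,0,0,0,0.75],[-0.25,-0.75,4,0,0,0,0.7],[-0.25,-0.75,8,0,0,0,0.7],[-0.25,-0.75,11,0,0,0,0.7],[-0.25,-0.75,13,0,0,0,0.7],[-0.25,-0.75,14,0,0,0,0.7],[-0.25,-0.75,14,0,0,0,0.6],[-0.25,-0.75,14,0,0,0,0.5]]]'

```text
time_s: 13.05
eef_pos: [0.4808, -0.2719, 0.071]
eef_rot: [0.001, -0.008, 1.0, -0.001]
wrist_force: [0.8, 0.7, -0.5]
opening: 0.505
```

>>> apply_moves --moves '[[[0,0,0,0,0,0,0.4],[0,0,0,0,0,0,0.3],[0,0,0,0,0,0,0.2],[0,0,0,0,0,0,0.2],[0,0,0,0,0,0,0.2]]]'

```text
time_s: 13.55
eef_pos: [0.481, -0.2709, 0.072]
eef_rot: [0.001, -0.008, 1.0, 0.0]
wrist_force: [-0.4, 5.9, 7.7]
opening: 0.345
```

>>> apply_moves --moves '[[[0.1,0,0,0,0,0,0.2],[0.1,0,0,0,0,0,0.2]]]'

```text
time_s: 13.75
eef_pos: [0.4803, -0.2709, 0.0721]
eef_rot: [0.001, -0.008, 1.0, 0.0]
wrist_force: [2.0, 6.7, 6.9]
opening: 0.346
```

>>> apply_moves --moves '[[[0.1,0,0,0,0,0,0.2],[0.1,0,0,0,0,0,0.2]]]'

```text
time_s: 13.95
eef_pos: [0.4794, -0.271, 0.0721]
eef_rot: [0.001, -0.008, 1.0, 0.0]
wrist_force: [1.4, 6.9, 6.7]
opening: 0.348
```

>>> apply_moves --moves '[[[0.1,0,0,0,0,0,0.2],[0.1,0,0,0,0,0,0.2]]]'

```text
time_s: 14.15
eef_pos: [0.4784, -0.271, 0.0721]
eef_rot: [0.001, -0.008, 1.0, 0.0]
wrist_force: [1.9, 6.4, 5.8]
opening: 0.35
```

>>> apply_moves --moves '[[[0.1,0,0,0,0,0,0.2],[0.1,0,0,0,0,0,0.2]]]'

```text
time_s: 14.35
eef_pos: [0.4778, -0.271, 0.0721]
eef_rot: [0.002, -0.008, 1.0, 0.0]
wrist_force: [3.9, 6.3, 5.7]
opening: 0.347
```

>>> apply_moves --moves '[[[0.1,0,0,0,0,0,0.2],[0.1,0,0,0,0,0,0.2]]]'

```text
time_s: 14.55
eef_pos: [0.4773, -0.271, 0.0721]
eef_rot: [0.002, -0.008, 1.0, 0.0]
wrist_force: [6.2, 6.6, 3.8]
opening: 0.347
```

Stop at x ≈ 0.478. Add a little load and hold.

>>> apply_moves --moves '[[[0.1,0,0,0,0,0,0.2],[0.1,0,0,0,0,0,0.2],[0.1,0,0,0,0,0,0.2]]]'

```text
time_s: 14.85
eef_pos: [0.4768, -0.271, 0.0721]
eef_rot: [0.003, -0.008, 1.0, -0.0]
wrist_force: [7.8, 6.1, 2.0]
opening: 0.346
```

>>> apply_moves --moves '[[[0.02,0,0,0,0,0,0.2],[0.02,0,0,0,0,0,0.2],[0.02,0,0,0,0,0,0.2],[0.02,0,0,0,0,0,0.2],[0.02,0,0,0,0,0,0.2]]]'

```text
time_s: 15.35
eef_pos: [0.4767, -0.271, 0.0721]
eef_rot: [0.003, -0.008, 1.0, -0.0]
wrist_force: [8.7, 5.9, 2.7]
opening: 0.35
```

>>> apply_moves --moves '[[[-0.15,0,0,0,0,0,0.2],[-0.3,0,0,0,0,0,0.2],[-0.4,0,0,0,0,0,0.2],[-0.5,0,0,0,0,0,0.2],[-0.5,0,0,0,0,0,0.2]]]'

```text
time_s: 15.85
eef_pos: [0.4797, -0.271, 0.072]
eef_rot: [0.001, -0.008, 1.0, 0.0]
wrist_force: [-1.8, 6.1, 8.2]
opening: 0.345
```

>>> apply_moves --moves '[[[-0.1,0,0,0,0,0,0.2],[-0.1,0,0,0,0,0,0.2]]]'

```text
time_s: 16.05
eef_pos: [0.4807, -0.2709, 0.072]
eef_rot: [0.001, -0.008, 1.0, 0.0]
wrist_force: [-1.5, 6.3, 7.9]
opening: 0.349
```

>>> apply_moves --moves '[[[-0.1,0,0,0,0,0,0.2],[-0.1,0,0,0,0,0,0.2]]]'

```text
time_s: 16.25
eef_pos: [0.4817, -0.2709, 0.072]
eef_rot: [0.001, -0.008, 1.0, 0.0]
wrist_force: [-1.0, 7.1, 8.2]
opening: 0.348
```

>>> apply_moves --moves '[[[-0.1,0,0,0,0,0,0.2],[-0.1,0,0,0,0,0,0.2]]]'

```text
time_s: 16.45
eef_pos: [0.4824, -0.2709, 0.072]
eef_rot: [0.001, -0.008, 1.0, 0.0]
wrist_force: [-2.7, 5.6, 9.6]
opening: 0.347
```

>>> apply_moves --moves '[[[-0.1,0,0,0,0,0,0.2],[-0.1,0,0,0,0,0,0.2]]]'

```text
time_s: 16.65
eef_pos: [0.483, -0.2709, 0.072]
eef_rot: [0.0, -0.008, 1.0, 0.0]
wrist_force: [-4.0, 6.9, 10.7]
opening: 0.351
```

>>> apply_moves --moves '[[[-0.1,0,0,0,0,0,0.2],[-0.1,0,0,0,0,0,0.2]]]'

```text
time_s: 16.85
eef_pos: [0.4835, -0.2709, 0.072]
eef_rot: [-0.0, -0.008, 1.0, 0.0]
wrist_force: [-6.9, 5.6, 12.4]
opening: 0.352
```

>>> apply_moves --moves '[[[-0.05,0,0,0,0,0,0.2],[-0.05,0,0,0,0,0,0.2]]]'

```text
time_s: 17.05
eef_pos: [0.4837, -0.2708, 0.072]
eef_rot: [-0.001, -0.008, 1.0, 0.001]
wrist_force: [-7.8, 5.7, 12.8]
opening: 0.348
```

Play is about 3.5 mm here against about 9.5 mm on the left, so the left pump is the worn one. Hold, relax, release and lift.

>>> apply_moves --moves '[[[0,0,0,0,0,0,0.2],[0,0,0,0,0,0,0.2],[0,0,0,0,0,0,0.2],[0,0,0,0,0,0,0.2],[0,0,0,0,0,0,0.2]]]'

```text
time_s: 17.55
eef_pos: [0.4837, -0.2709, 0.072]
eef_rot: [-0.001, -0.008, 1.0, 0.0]
wrist_force: [-8.2, 7.0, 12.2]
opening: 0.35
```

>>> apply_moves --moves '[[[0.1,0,0,0,0,0,0.2],[0.2,0,0,0,0,0,0.2],[0.25,0,0,0,0,0,0.2],[0.25,0,0,0,0,0,0.2]]]'

```text
time_s: 17.95
eef_pos: [0.4824, -0.2709, 0.0721]
eef_rot: [0.001, -0.008, 1.0, 0.0]
wrist_force: [-1.8, 6.2, 9.0]
opening: 0.352
```

>>> apply_moves --moves '[[[0.25,0,0,0,0,0,0.7],[0.25,0,0,0,0,0,0.7],[0.25,0,-2,0,0,0,0.7],[0.25,0,-6,0,0,0,0.7],[0.25,0,-10,0,0,0,0.5],[0.25,0,-14,0,0,0,0.3],[-2,5,-14,0,0,0.127,0],[-2,10,-14,0,0,0.127,0]]]'

```text
time_s: 18.75
eef_pos: [0.5023, -0.1771, 0.2127]
eef_rot: [0.003, 0.059, 0.998, -0.001]
wrist_force: [0.7, 0.9, -0.2]
opening: 0.018
```

>>> apply_moves --moves '[[[0,0,0,0,0,0,0],[0,0,0,0,0,0,0],[0,0,0,0,0,0,0]]]'

```text
time_s: 19.05
eef_pos: [0.5002, -0.1766, 0.2102]
eef_rot: [0.0, 0.055, 0.998, -0.0]
wrist_force: [-0.9, 0.1, -0.6]
opening: -0.003
```

```bash
python3 - <<'E'
from h import *
t,R=togo([.4982,.261,.215]);print(t,np.degrees(np.arctan2(*R[1::-1,0])),get_obs()["eef_pos"])
E
```

```text
[ 5.04 43.47 -0.52] 173.64015439111654 [ 0.50018979 -0.17657375  0.21023999]
```

>>> apply_moves --moves '[[[5,43.5,0,0,0,0,0],[5,43.5,0,0,0,0,0],[5,43.5,0,0,0,0,0],[5,43.5,0,0,0,0,0],[5,43.5,0,0,0,0,0],[5,43.5,0,0,0,0,0],[5,43.5,0,0,0,0,0],[5,43.5,0,0,0,0,0]]]'

```text
time_s: 19.85
eef_pos: [0.4994, 0.225, 0.2101]
eef_rot: [0.0, 0.056, 0.998, -0.0]
wrist_force: [1.3, -0.4, -0.2]
opening: 0.001
```

>>> apply_moves --moves '[[[0,0,0,0,0,0,0],[0,0,0,0,0,0,0]]]'

```text
time_s: 20.05
eef_pos: [0.499, 0.2243, 0.2096]
eef_rot: [-0.0, 0.055, 0.999, -0.0]
wrist_force: [0.1, -0.3, 0.5]
opening: 0.0
```

```bash
python3 - <<'E'
from h import *
t,R=togo([.4982,.261,.11]);print(t,np.degrees(np.arctan2(*R[1::-1,0])),get_obs()["eef_pos"])
E
```

```text
[0.48 3.65 9.96] 173.7264070396002 [0.49900889 0.22427021 0.20964208]
```

>>> apply_moves --moves '[[[0.5,3.65,0,0,0,0,0],[0.5,3.65,3,0,0,0,0],[0.5,3.65,6,0,0,0,0],[0.5,3.65,8,0,0,0,0],[0.5,3.65,10,0,0,0,0],[0.5,3.65,10,0,0,0,0]]]'

```text
time_s: 20.65
eef_pos: [0.4964, 0.2581, 0.1069]
eef_rot: [-0.003, 0.057, 0.998, -0.001]
wrist_force: [-1.5, -0.8, -0.2]
opening: -0.002
```

```bash
python3 - <<'E'
from h import *
o=get_obs();print(o["eef_pos"],o["wrist_force"])
a,s=[camera(n)[:,:,::-1] for n in("wrist","scene")]
s=cv2.resize(s[90:230,240:400],(400,350));cv2.imwrite("pics/c6.png",np.hstack([cv2.resize(a,(400,350)),s]))
E
```

```text
[0.49635092 0.258068   0.10687009] [-1.50594123 -0.84174262 -0.18874814]
```

View pics/c6.png

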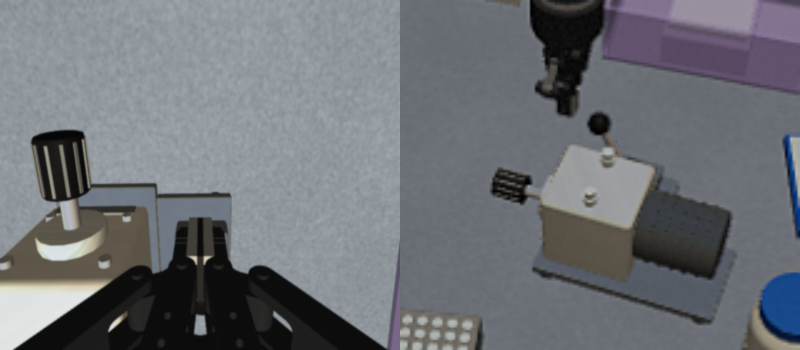

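The closed fingers are on the knob side of the ball and in line with it. Push along the shaft towards the motor.

>>> apply_moves --moves '[[[-1,0,0,0,0,0,0],[-2,0,0,0,0,0,0],[-3,0,0,0,0,0,0],[-4,0,0,0,0,0,0],[-5,0,0,0,0,0,0],[-6,0,0,0,0,0,0],[-6.8,0,0,0,0,0,0],[-7.2,0,0,0,0,0,0]]]'

```text
time_s: 21.55
eef_pos: [0.5744, 0.2531, 0.1151]
eef_rot: [0.005, 0.056, 0.998, 0.001]
wrist_force: [-0.6, 0.1, 1.1]
opening: 0.002
```

>>> apply_moves --moves '[[[-0.4,0,0,0,0,0,0],[-0.8,0,0,0,0,0,0],[-0.8,0,0,0,0,0,0]]]'

```text
time_s: 21.85
eef_pos: [0.5773, 0.2521, 0.1093]
eef_rot: [-0.0, 0.055, 0.998, -0.0]
wrist_force: [-0.5, 0.4, -0.1]
opening: 0.0
```

```bash
python3 - <<'E'
from h import *
s=camera("scene")[:,:,::-1];d=camera("side")[:,:,::-1]
cv2.imwrite("pics/c7.png",np.hstack([cv2.resize(s[90:230,240:400],(400,350)),cv2.resize(d[280:420,200:360],(400,350))]))
E
```

```text
(no output)
```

View pics/c7.png

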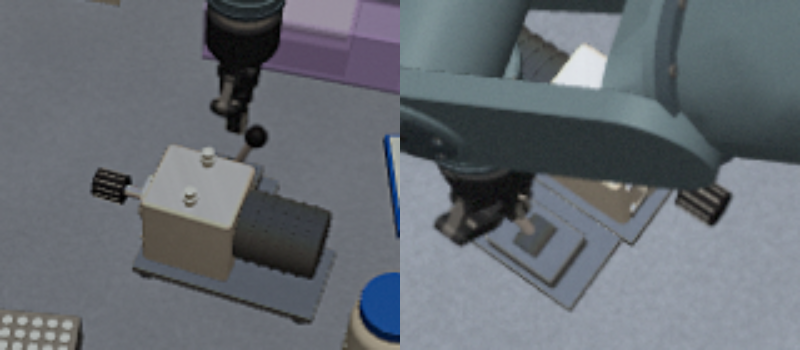

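The lever has gone over. I'll nudge it the rest of the way to its stop.

>>> apply_moves --moves '[[[-0.25,0,0,0,0,0,0],[-0.5,0,0,0,0,0,0],[-0.5,0,0,0,0,0,0]]]'

```text
time_s: 22.25
eef_pos: [0.5823, 0.2517, 0.1098]
eef_rot: [-0.0, 0.055, 0.998, -0.0]
wrist_force: [-0.0, -0.1, 0.0]
opening: 0.004
```

>>> apply_moves --moves '[[[-0.25,0,0,0,0,0,0],[-0.4,0,0,0,0,0,0],[-0.4,0,0,0,0,0,0]]]'

```text
time_s: 22.55
eef_pos: [0.5864, 0.2513, 0.1101]
eef_rot: [0.0, 0.055, 0.998, 0.0]
wrist_force: [0.2, -0.3, 0.6]
opening: -0.001
```

>>> apply_moves --moves '[[[2,0,0,0,0,0,0],[4,0,-1,0,0,0,0],[5,0,-5,0,0,0,0],[5,0,-9,0,0,0,0],[8,4,-11,0,0,0,0],[11,8,-11,0,0,0,0],[14,12,-11,0,0,0,0],[17,16,-11,0,0,0,0]]]'

```text
time_s: 23.35
eef_pos: [0.436, 0.4275, 0.2209]
eef_rot: [0.001, 0.056, 0.998, 0.001]
wrist_force: [1.3, 0.3, -0.0]
opening: -0.0
```

>>> apply_moves --moves '[[[5,5,0,0,0,0,0],[10,10,0,0,0,0,0],[13,13,0,0,0,0,0],[13,13,0,0,0,0,0],[13,13,0,0,0,0,0]]]'

```text
time_s: 23.85
eef_pos: [0.3183, 0.5728, 0.2201]
eef_rot: [-0.0, 0.053, 0.999, 0.001]
wrist_force: [-0.4, -0.3, -0.8]
opening: 0.003
```

```bash
python3 - <<'E'
from h import *
s=camera("scene")[:,:,::-1];d=camera("side")[:,:,::-1]
cv2.imwrite("pics/s8.png",s);cv2.imwrite("pics/d8.png",d)
cv2.imwrite("pics/c8.png",np.hstack([cv2.resize(s[90:390,200:450],(400,480)),cv2.resize(d[130:430,180:430],(400,480))]))
E
```

```text
(no output)
```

View pics/c8.png

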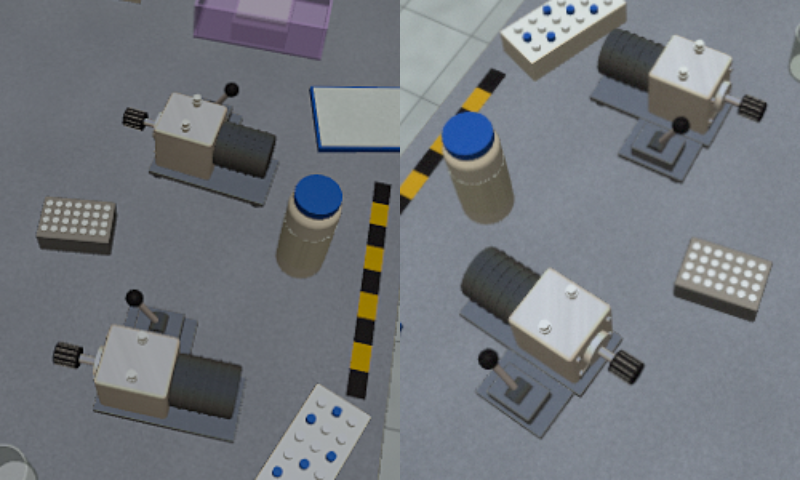

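The left lever leans to the motor end, the right one is unchanged, and the bystanders stand as before. I'll check the numbers.

```bash
python3 - <<'E'
from h import *
S=cv2.imread("pics/s8.png");D=cv2.imread("pics/d8.png")
for n,a,b in(("ballL",(345,146),(235,354)),("ballR",(285,276),(355,208)),("knobL",(284,163),(322,360)),("knobR",(242,312),(401,198))):
    X,e=tri(ray("scene",blob(S,a)[0]),ray("side",blob(D,b)[0]));print(n,X.round(4),np.round(e,4))
u=np.array([.994,-.109])
print("ball travel mm (expect ~76 at 1.0 rad, 62 at .8) start .5347,.2540")
E
```

```text
ballL [0.607  0.247  0.1127] [0.0018 0.0018]
ballR [ 0.5528 -0.1748  0.1142] [0.0013 0.0013]
knobL [0.456  0.1669 0.0838] [0.0007 0.0007]
knobR [ 0.48   -0.2719  0.0825] [0.0001 0.0001]
ball travel mm (expect ~76 at 1.0 rad, 62 at .8) start .5347,.2540
```

```bash
python3 -c "
from bench import *
print(hand_in())"
```

```text
the job is handed in; nothing more can be done
None
```

The job is handed in after about 24 s of robot time. `hand_in` gives no verdict, so this rests on my own checks.

- **Left pump:** I drew its shaft out to the stop and held about 8–9 N there. I then pushed it in to the other stop and held about 8 N. The play came out at about 9.5 mm, so this is the worn pump.
- **Right pump:** I did the same, holding about 8–9 N each way. The play was about 3.5–4 mm, so this one is healthy.
- **Releasing the shafts:** I eased each push back to about 1.8 N before letting go of the knob, so both shafts should be fully in with the heads near rest.
- **Lever:** The left lever is thrown over. Its ball moved about 73 mm, which is roughly 0.95 rad. The right lever's ball has not moved, to within 0.3 mm.
- **Bystanders:** Bottle and tip box look upright and in place in the last pictures. I did not measure any of the three, and the beaker is only partly in those crops.

My first grip on the left knob sat too high and the fingers slid off its top, with about 32 N upward on the wrist. That also seems to have nudged the shaft inward before the test. I re-gripped about 16 mm lower and ran the full check after that.

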